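Open the rover's battery bay by its concealed release

ROBOT

A 6-joint arm with a two-finger parallel gripper is mounted at the origin on the work surface. World frame = base frame: x ahead of the robot, y to its left, z up, the work surface at z = 0. Lengths are in m, angles in rad, forces in N, time in s.
With the tool pointing down it reaches from about 0.3 to 0.775 m from the base axis. Payload 14.6 kg.
Tool frame: the origin (TCP) lies on the centre line of the jaws, within the pads' length; the fingertips stand 19 mm ahead of it and the grasp point (between the pads) is the TCP (ctrl.tip_reach is the distance from the TCP to the fingertips, in m); x points along the fingers, y is the direction in which the jaws open and shut, and the axes are right-handed (so a half turn about x gives the same grasp; the last joint's range is limited). The gripper opens to 94 mm and grips with 3 to 60 N. Pads are 16 mm wide; open, the fingers measure 119 mm over their backs; the gripper's body (75 mm by 177 mm) begins 78 mm behind the grasp point.
Start: joints at [1.121, 0.3, 1.521, -0, 1.321, -0.067], TCP at [0.205, 0.51, 0.224] pointing down, gripper open.
Joint ranges: [-3.03, 3.03], [-0.79, 2.21], [0.23, 2.52], [-1.04, 4.18], [0, 3.07], [-2.55, 2.55]. Speed limits (rad/s): [2.22, 2.22, 2.57, 3.14, 3.14, 3.14].

INTERFACE

Orientations are given as [roll, pitch, yaw] about the fixed x, y, z axes, in that order (R = Rz(yaw) Ry(pitch) Rx(roll)).
In Python, from station import ctrl, optics, models gives the robot as it stands. The module is installed in compiled form; this text tells all that it offers.
- The arm moves only by the tool arm_command, never from a script. Its argument "deltas" is a list of rows, each an object with "translation": the shift along the tool's x, y, z in units of 25 mm (1.0 is 25 mm), a list of three; "turn": the turn, a rotation vector about the tool's x, y, z in units of 5 degrees (1.0 is 5 degrees), a list of three. In form: [{"translation": [x, y, z], "turn": [rx, ry, rz]}, ...]. A call has 1 to 12 rows; each row is the pose to reach, as a shift and turn from the pose commanded when the call began, along the tool's axes at that moment; what a row does not reach only later rows make up. A row lasts 1/12 s, in which the tool goes at most 41.7 mm and 7.16 degrees, less where a joint would pass 70% of its speed; a pose out of reach is approached as far as the arm can. A call with a gripper value outside its range is refused whole. "gripper" is the finger opening in mm, from 0 to 94, set as the call begins (left out, the last holds). The fingers move at their own pace and stop on an object; "force" is the grip in N (left out, the last holds). Time passes only in rows, so rows that repeat a pose let the fingers close. It gives the time, the measured TCP pose, the force and the opening at its end, in the units of the state.
- ctrl.get_obs(): the state, without advancing time (a new reading comes with each control period).
- optics.camera(name): name is "scene" or "top" or "wrist"; returns the picture (480x640x3 uint8, red, green, blue); there is no depth.
- optics.get_calibration(name): a dict with "K" (3x3 intrinsics, pixels), "k1" (the pictures are not rectified: a ray, as slopes to the right and down, at radius r is drawn at 1 + k1 r^2 times it, then the intrinsics apply), "origin" and "orientation" of the camera in the world. Camera axes: x right, y down, z forward; pixel columns grow to the right and rows downward; lengths in m; the calibration is good to about 2 mm. A picture is of the moment at which its call begins: read the wrist's pose just before it. get_calibration takes no time and is no camera call; for the wrist camera it gives the pose at the moment of the call.
- ctrl.hand_in(): hands the job in, once; it reports no verdict.
Trained networks look in the newest picture that a camera, given by its name, has taken for a name from the list of things; names that differ only in an ending like _2 or _b are one class to them, and where a whole thing is asked for, a point or a joint stands for the part that bears it (a point fixed in the world has none). Each returns a list of dicts, best first, with "score" (0 to 1); they miss things now and then, are a little off and sometimes report something else, mostly with a low value. They report only what shows in the picture. A call takes as long as a camera call.
- models.look_for(target, camera): "box" ([left, top, right, bottom] in pixels, round what is visible of it).
- models.cut_out(target, camera): "pixels" (480x640 bool, what is visible of it) and "box" ([left, top, right, bottom] in pixels, round what is visible of it).
- models.mark_of(target, camera): "at" ([column, row] in pixels: a listed point, or the origin of a listed thing).
The state is a dict: "time_s": time; "qpos": joint angles; "joint_vel": joint speeds; "tau": joint torques, N m; "ee_pos": TCP position; "eef_rot": TCP orientation; "force": force on the tool from outside, world axes, zero at the start; "moment": the same for the moment, N m; "grip_width": finger opening in m.
Only numpy, scipy, OpenCV 4.12 (cv2) and the standard library are available. Lean on these libraries where they do the work, as an engineer would, in place of code of your own. Each camera call takes 0.05 s, during which the arm holds its last target.

TASK

Open the battery bay of the white wheel-legged rover for a battery change: with closed fingers, feel along the flat panel in front of the battery door for the flush release plate hidden in it, and press it so that the door pops up. Then push the door over with the fingers until it rests fully open against its stop, and move clear. Touch and push only: leave the battery in its bay, the rover where it stands and the other things on the bench alone.

Things in the scene. Friction and masses are not known exactly. Their poses are not given: they have to be found in the camera images.
- rover: White wheel-legged rover squatting on belly pads, loose, about 3.7 kg with battery; body 250 (x) x 372 (y) mm, a black wheel 132 mm in diameter at each side (505 mm over the wheels). Origin on the bench; x runs from flat panel to door hinge, y to its left, z up. Deck 110 mm up: nose rim x -110 to -100 mm, flat panel -100 to -35, battery door -33 to 74, rear deck to 100.
- panel_mid (a point): Middle of the flat, rigid white panel, on its surface (rover x -67.5, y 0, z 110 mm): 65 mm along x, 156 mm along y. Panel and door lie between cheeks 2 mm higher, at y = +-78 mm. The release plate lies in the panel, mid-width (rover x -67.5), its centre anywhere up to 42 mm left or right of this point; where is not told: the panel is firm, the plate gives when pressed.
- release_plate (a joint): Press depth of the release plate, m: 0 at rest (top 2 mm below the panel), 0.005 fully in; door freed at 3 to 4 mm. Spring: moves from 1.5 N, fully in at 5 N, returns by itself. White plate 45 (y) x 37 (x) mm in a hole 48 x 40 mm, seen as a thin dark outline. Closed fingertips must go down inside the hole: overlapping its edge they rest on the panel.
- battery_door (a joint): Angle of the white door (111 mm from hinge axis to free edge, 152 mm wide, 4 mm thick, 70 g), rad: 0 shut, latched, flush with the deck. Freed, a spring kicks it up to about 0.95, where it stays ajar. Pushing it on takes about 1 N (damped hinge). Past upright (1.57) it sinks to its stop at 2.0 and stays; let go sooner it falls back to 0.95.
- door_edge (a point): Middle of the door's free edge (moves with the door). Two small latch tongues hang 13 mm below the door's underside near this edge, 55 mm to either side of the middle.
- door_hinge (a point): Middle of the door's hinge axis, on the rover (rover x 78, y 0, z 108 mm); the axis runs along the rover's y, and the free edge rises from the side of the flat panel and swings over to +x.
- battery: Blue and black battery pack 68 x 128 x 34 mm, 0.32 kg, loose on the floor of the bay under the door (bay 100 x 156 mm, floor 50 mm above the bench). Origin: centre of its underside.
- screwdriver: Yellow screwdriver lying on the bench between the rover and the arm. Origin: on the bench below its middle.
- gearmotor: Small metal gearmotor, 37 mm diameter and 74 mm high with its shaft, standing on the bench close behind the rover. Origin: centre of its underside.
- omni_wheel: White omni wheel, 81 mm diameter, 30 mm high, lying flat on the bench outside one of the rover's wheels. Origin: centre of its underside.
- wood_block: Dark wooden block 50 x 50 x 45 mm on the bench outside the rover's other wheel. Origin: centre of its underside.

How it is judged:
By the outcome, as a careful person would: the job done as asked, in the order asked, and still so for the second after the job is handed in, with the robot touching nothing.
It also fails if it takes over 51 s, if anything falls off the work surface, if the arm or the gripper's body presses on something with over 40 N, if the wrist force passes 120 N, or if a joint passes its speed limit or range.

## Working session

There is one attempt and no reset: what is moved stays moved. The work goes in short steps, Python scripts to look and compute and a tool call to move; the robot and the scene stay as the last step left them, time stands still between calls to the robot, and variables do not carry over. Pictures are saved under pics/ and viewed, and the job is handed in when it is done.

Besides the shell and the picture viewer there is one more tool, called as name(argument=value, ...), one argument or row to a line, values as JSON. arm_command: Moves the arm, as the interface text tells. Its arguments: {"type":"object","properties":{"deltas":{"type":"array"},"gripper":{"type":"number"},"force":{"type":"number"}},"required":["deltas"]}

```bash
mkdir -p pics; python3 - <<'E'
from station import ctrl, optics, models
import cv2
o=ctrl.get_obs(); print({k:(v if not hasattr(v,'round') else v) for k,v in o.items()}, ctrl.tip_reach)
for n in ['scene','top']:
    im=optics.camera(n); cv2.imwrite(f'pics/{n}0.png',im[:,:,::-1])
    print(n,optics.get_calibration(n))
    for t in ['panel_mid','door_hinge','door_edge','rover','battery','screwdriver','gearmotor','omni_wheel','wood_block'] if n=='top' else ['panel_mid','door_hinge','door_edge','rover']:
        r=models.mark_of(t,n); print(t,[(x['at'],round(x['score'],2)) for x in r[:2]])
E
```

```text
{'time_s': 0.0, 'qpos': array([ 1.12141124e+00,  3.00440627e-01,  1.52157138e+00, -2.14876890e-05,
        1.32072287e+00, -6.66236220e-02]), 'joint_vel': array([ 0.0003052 ,  0.00131635, -0.00076917,  0.0008242 , -0.00181586,
       -0.00068352]), 'tau': array([-2.68998869e-03, -5.31814528e+01, -3.52724004e+01,  7.07170763e-02,
        2.43768393e-02, -1.83145171e-04]), 'ee_pos': array([0.20532958, 0.50997255, 0.22390714]), 'eef_rot': array([-1.61920038,  1.56965391, -2.00195652]), 'force': array([ 0.0266373 ,  0.08911399, -0.43376774]), 'moment': array([-0.00336757, -0.03796159, -0.07608098]), 'grip_width': 0.09400297285961969} 0.019
scene {'K': array([[513.25961505,   0.        , 317.15758207],
       [  0.        , 513.25961505, 240.25968837],
       [  0.        ,   0.        ,   1.        ]]), 'k1': -0.08062506306216419, 'origin': array([1.09253029, 0.36221147, 0.85720552]), 'orientation': array([-2.4725999 ,  0.01679709,  2.14268812])}
panel_mid [([355.5, 214.4], 0.64)]
door_hinge [([333.0, 266.9], 0.74)]
door_edge [([348.3, 224.0], 0.72)]
rover [([343.3, 270.6], 0.71)]
top {'K': array([[437.64717413,   0.        , 314.54549787],
       [  0.        , 437.64717413, 233.74554022],
       [  0.        ,   0.        ,   1.        ]]), 'k1': -0.04342129703068897, 'origin': array([0.45160022, 0.00561545, 1.06121374]), 'orientation': array([-2.99776772,  0.01486115, -1.57805843])}
panel_mid [([299.0, 271.3], 0.78)]
door_hinge [([287.1, 209.6], 0.98)]
door_edge [([292.7, 263.6], 0.89)]
rover [([294.9, 249.1], 0.62), ([299.5, 274.0], 0.32)]
battery []
screwdriver [([283.0, 321.1], 0.67)]
gearmotor [([294.5, 186.7], 0.81), ([296.6, 248.1], 0.47)]
omni_wheel [([426.9, 262.1], 0.77)]
wood_block [([172.9, 300.7], 0.83), ([288.5, 209.3], 0.64)]
```

View pics/top0.png

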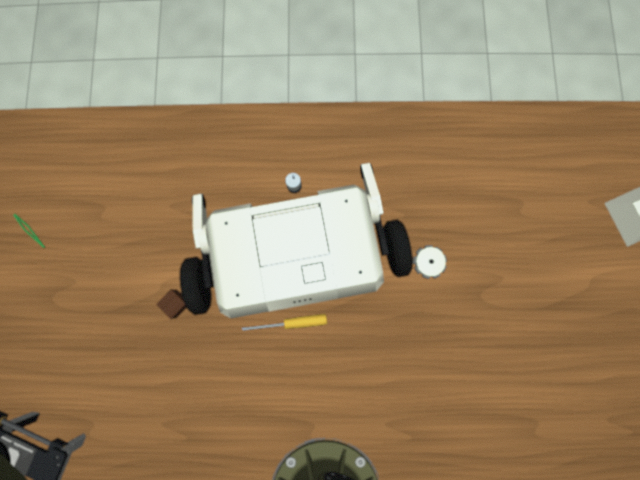

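View pics/scene0.png

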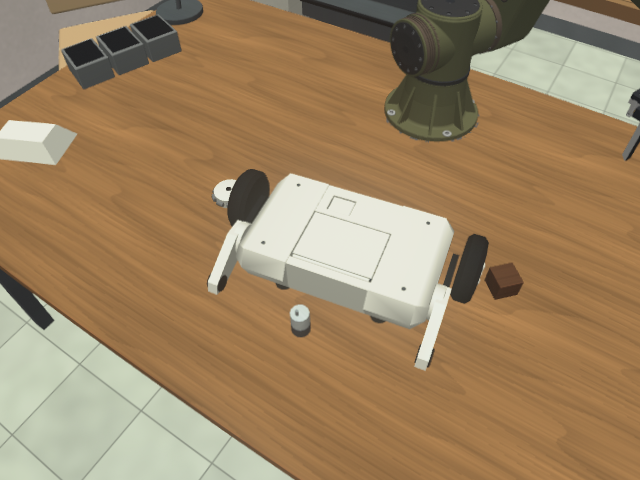

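```bash
cat > h.py <<'E'
import numpy as np,cv2
from scipy.spatial.transform import Rotation as R
def ray(c,uv):
    p=cv2.undistortPoints(np.array([[uv]],float),c['K'],np.array([c['k1'],0,0,0,0.]))[0,0]
    M=R.from_euler('xyz',c['orientation']).as_matrix()
    return M@np.array([p[0],p[1],1])
def onz(c,uv,z):
    d=ray(c,uv);return c['origin']+d*(z-c['origin'][2])/d[2]
def proj(c,P):
    M=R.from_euler('xyz',c['orientation']).as_matrix()
    q=(np.atleast_2d(P)-c['origin'])@M; s=q[:,:2]/q[:,2:]
    s=s*(1+c['k1']*(s**2).sum(1,keepdims=True))
    return s*c['K'][0,0]+c['K'][:2,2]
E
python3 - <<'E'
from h import *
from station import optics
t=optics.get_calibration('top');s=optics.get_calibration('scene')
for n,a,b,z in [('pm',[299,271.3],[355.5,214.4],.11),('hinge',[287.1,209.6],[333,266.9],.108),('edge',[292.7,263.6],[348.3,224],.11)]:
    print(n,onz(t,a,z),onz(s,b,z))
print(onz(t,[294.5,186.7],0.0),onz(t,[283,321.1],0))
E
```

```text
pm [0.50739827 0.05310753 0.11      ] [0.50971489 0.06023178 0.11      ]
hinge [0.64453592 0.07936073 0.108     ] [0.637215   0.08785851 0.108     ]
edge [0.52424656 0.06679369 0.11      ] [0.53795107 0.06078527 0.11      ]
[0.72436375 0.06937483 0.        ] [0.39530021 0.09715698 0.        ]
```

The plate outline is visible in both pictures, at about (313,272) in the top view and (342,204) in the scene view. I'll zoom in to refine it.

```bash
python3 - <<'E'
import cv2
a=cv2.imread('pics/top0.png')[190:310,210:370]; cv2.imwrite('pics/top_z.png',cv2.resize(a,None,fx=5,fy=5,interpolation=cv2.INTER_CUBIC))
a=cv2.imread('pics/scene0.png')[165:315,260:460]; cv2.imwrite('pics/sc_z.png',cv2.resize(a,None,fx=4,fy=4,interpolation=cv2.INTER_CUBIC))
E
```

```text
(no output)
```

View pics/top_z.png

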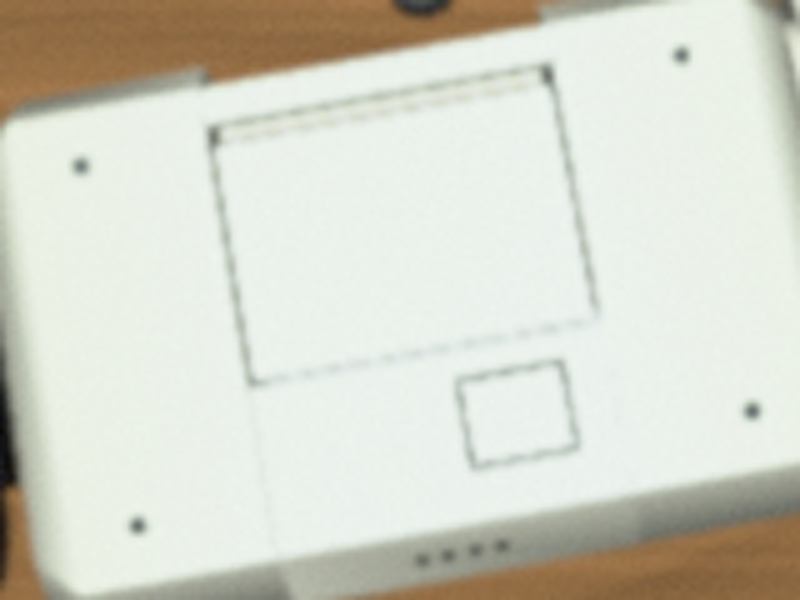

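View pics/sc_z.png

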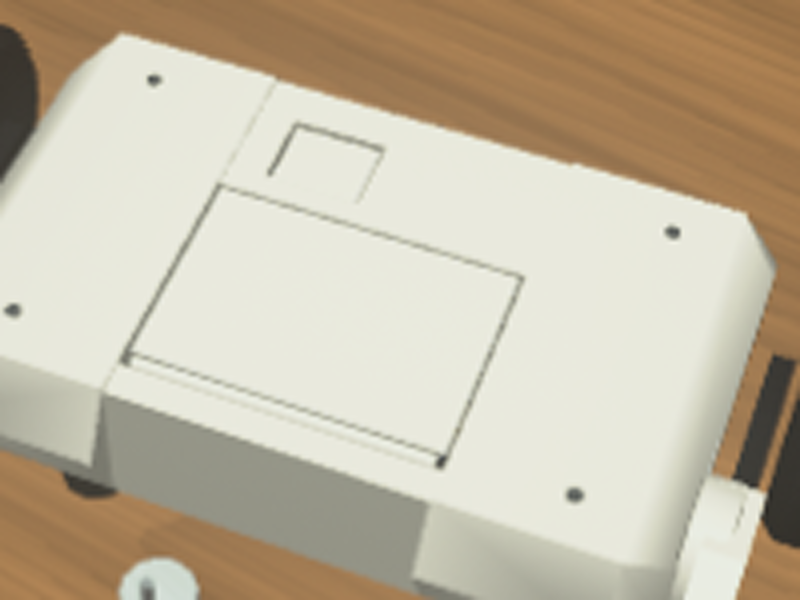

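```bash
python3 - <<'E'
from h import *
from station import optics
t=optics.get_calibration('top');s=optics.get_calibration('scene')
ft=lambda p:[(p[0]+.5)/5-.5+210,(p[1]+.5)/5-.5+190]
fs=lambda p:[(p[0]+.5)/4-.5+260,(p[1]+.5)/4-.5+165]
T={'fL':(252,382),'fR':(597,318),'hL':(212,130),'hR':(548,70),'p1':(457,379),'p2':(563,361),'p3':(579,447),'p4':(474,467),'s1':(80,165),'s2':(681,55),'s3':(137,525),'s4':(752,411)}
S={'fR':(220,185),'fL':(523,276),'hR':(125,358),'hL':(441,462),'p4':(384,149),'p3':(298,124),'p2':(269,175),'p1':(358,203)}
A={}
for c,f,D,n in((t,ft,T,'top'),(s,fs,S,'scene')):
    q={k:onz(c,f(v),.112 if k[0]=='s' else .11)[:2] for k,v in D.items()}
    A[n]=q
    for k in q: print(n,k,q[k].round(4))
    fm=(q['fL']+q['fR'])/2; pc=(q['p1']+q['p2']+q['p3']+q['p4'])/4
    l=q['fL']-q['fR']+q['hL']-q['hR']; l/=np.linalg.norm(l); x=np.array([l[1],-l[0]])
    print('width',np.linalg.norm(q['fL']-q['fR']),'yaw',np.degrees(np.arctan2(x[1],x[0])))
    print('front mid',fm,'plate',pc,'plate in rover rel', (pc-fm)@x-.033-.001,(pc-fm)@l, 'panel_mid', fm-x*.0345)
E
```

```text
top fL [0.5196 0.1381]
top fR [ 0.5463 -0.0125]
top hL [0.6314 0.1571]
top hR [0.657  0.0079]
top p1 [0.5202 0.0487]
top p2 [0.5276 0.0025]
top p3 [ 0.4903 -0.004 ]
top p4 [0.482  0.0415]
top s1 [0.6159 0.2152]
top s2 [ 0.6627 -0.051 ]
top s3 [0.458  0.1871]
top s4 [ 0.5051 -0.079 ]
width 0.15296531188175702 yaw 9.888241076281826
front mid [0.53293364 0.06283433] plate [0.5050337  0.02218084] plate in rover rel -0.06846677218301946 -0.035258401654990626 panel_mid [0.49894615 0.05690975]
scene fR [ 0.5439 -0.0117]
scene fL [0.5165 0.1396]
scene hR [0.6549 0.0087]
scene hL [0.6283 0.1581]
scene p4 [0.4812 0.044 ]
scene p3 [ 0.4892 -0.0008]
scene p2 [0.5257 0.005 ]
scene p1 [0.5184 0.0511]
width 0.15378121751176357 yaw 10.166779533552027
front mid [0.53017609 0.06393935] plate [0.50363086 0.02481858] plate in rover rel -0.06703379168037198 -0.03382089298799384 panel_mid [0.49621781 0.05784961]
```

Both views agree: rover yaw is about 10° and the plate centre is about (0.5045, 0.0235), or rover y ≈ -34 mm. Next I'll work out the first move.

```bash
cat >> h.py <<'E'
YAW=np.radians(10.0); X=np.array([np.cos(YAW),np.sin(YAW),0]); Y=np.array([-np.sin(YAW),np.cos(YAW),0])
O=np.array([0.4975,0.0574,0])+0.0675*X
def W(x,y,z): return O+X*x+Y*y+np.array([0,0,z])
def plan(ctrl,tgt,sgn=1,tilt=0):
    o=ctrl.get_obs(); Rc=R.from_euler('xyz',o['eef_rot'])
    xa=np.array([0,0,-1.]);ya=sgn*Y;Rt=R.from_matrix(np.stack([xa,ya,np.cross(xa,ya)],1))
    tr=Rc.inv().apply(np.array(tgt)-o['ee_pos'])/0.025; tu=(Rc.inv()*Rt).as_rotvec()/np.radians(5)
    print('t',round(o['time_s'],2),'pos',o['ee_pos'].round(4),'F',o['force'].round(2),'tr',tr.round(3),'turn',tu.round(2))
    return Rc.as_matrix()
E
python3 - <<'E'
from h import *
from station import ctrl
tgt=[0.5045,0.0235,0.112+.019+.02]
for s in (1,-1): M=plan(ctrl,tgt,s)
print(M.round(3), W(0,0,0),ctrl.get_obs()['qpos'])
E
```

```text
t 0.75 pos [0.2054 0.5102 0.2245] F [ 0.76 -0.17  0.07] tr [  2.938 -13.59   18.369] turn [-6.39 -0.    0.  ]
t 0.75 pos [0.2054 0.5102 0.2245] F [ 0.76 -0.17  0.07] tr [  2.938 -13.59   18.369] turn [29.61  0.    0.  ]
[[-0.     0.374  0.928]
 [-0.     0.928 -0.374]
 [-1.    -0.    -0.   ]] [0.56397452 0.06912125 0.        ] [ 1.12142860e+00  2.99872560e-01  1.52101515e+00  3.59835895e-06
  1.32072247e+00 -6.65821053e-02]
```

arm_command(
  deltas=[
    {"translation":[0,-1.1,1.5],"turn":[-0.5,0,0]},
    {"translation":[0,-2.2,3.0],"turn":[-1.1,0,0]},
    {"translation":[0,-3.3,4.5],"turn":[-1.6,0,0]},
    {"translation":[0,-4.4,6.0],"turn":[-2.1,0,0]},
    {"translation":[0,-5.6,7.5],"turn":[-2.7,0,0]},
    {"translation":[0,-6.7,9.0],"turn":[-3.2,0,0]},
    {"translation":[0,-7.8,10.5],"turn":[-3.7,0,0]},
    {"translation":[0,-8.9,12.0],"turn":[-4.2,0,0]},
    {"translation":[0,-10.0,13.5],"turn":[-4.8,0,0]},
    {"translation":[0,-11.2,15.0],"turn":[-5.3,0,0]},
    {"translation":[0,-12.4,16.7],"turn":[-5.9,0,0]},
    {"translation":[0,-13.59,18.37],"turn":[-6.39,0,0]},
  ],
  gripper=0,
  force=20,
)

```text
time_s: 1.75
ee_pos: [0.4673, 0.0818, 0.2247]
eef_rot: [-0.002, 1.57, 0.175]
force: [-0.6, 0.9, 1.1]
grip_width: 0.0174
```

arm_command(
  deltas=[
    {"translation":[0,0,0],"turn":[0,0,0]},
    {"translation":[0,0,0],"turn":[0,0,0]},
    {"translation":[0,0,0],"turn":[0,0,0]},
    {"translation":[0,0,0],"turn":[0,0,0]},
  ],
)

```text
time_s: 2.08
ee_pos: [0.4662, 0.0848, 0.2245]
eef_rot: [1.351, 1.571, 1.527]
force: [0.5, 0.1, 0.3]
grip_width: 0.0004
```

```bash
python3 - <<'E'
from h import *
from station import ctrl,optics
plan(ctrl,[0.5045,0.0235,0.112+.019+.02]);o=ctrl.get_obs();print(o['grip_width'],o['qpos'].round(2))
import cv2
for n in ('top','wrist'):
    im=optics.camera(n);cv2.imwrite(f'pics/{n}1.png',im[:,:,::-1])
E
```

```text
t 2.08 pos [0.4662 0.0848 0.2245] F [0.5  0.07 0.35] tr [ 2.939 -2.683  1.08 ] turn [ 0.01  0.   -0.  ]
0.0004079051897654353 [ 0.1   0.13  1.73  0.    1.28 -1.64]
```

View pics/wrist1.png

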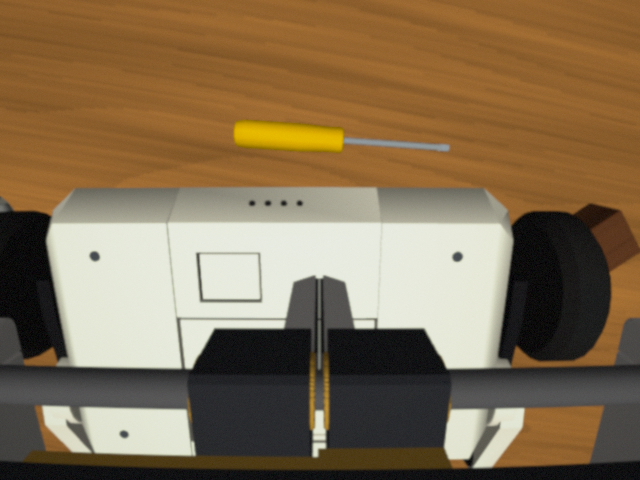

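The wrist view shows the plate outline at (229,277), square to the closed fingers, so I'll go above it.

arm_command(
  deltas=[
    {"translation":[0,-0.9,0.4],"turn":[0,0,0]},
    {"translation":[0.2,-1.8,0.8],"turn":[0,0,0]},
    {"translation":[0.8,-2.4,1.0],"turn":[0,0,0]},
    {"translation":[1.7,-2.68,1.08],"turn":[0,0,0]},
    {"translation":[2.5,-2.68,1.08],"turn":[0,0,0]},
    {"translation":[2.94,-2.68,1.08],"turn":[0,0,0]},
    {"translation":[2.94,-2.68,1.08],"turn":[0,0,0]},
    {"translation":[2.94,-2.68,1.08],"turn":[0,0,0]},
    {"translation":[2.94,-2.68,1.08],"turn":[0,0,0]},
  ],
)

```text
time_s: 2.93
ee_pos: [0.5053, 0.0231, 0.1522]
eef_rot: [-0.186, 1.569, -0.011]
force: [0.3, -0.5, 0.3]
grip_width: 0.0005
```

```bash
python3 - <<'E'
from h import *
from station import ctrl,optics
plan(ctrl,[0.5045,0.0235,0.107+.019])
import cv2
for n in ('scene','wrist'):
    im=optics.camera(n);cv2.imwrite(f'pics/{n}2.png',im[:,:,::-1])
a=cv2.imread('pics/scene2.png')[140:290,260:460]; cv2.imwrite('pics/scene2z.png',cv2.resize(a,None,fx=4,fy=4,interpolation=cv2.INTER_CUBIC))
E
```

```text
t 2.93 pos [0.5053 0.0231 0.1522] F [ 0.32 -0.52  0.32] tr [ 1.049  0.022 -0.032] turn [0.01 0.02 0.  ]
```

View pics/scene2z.png

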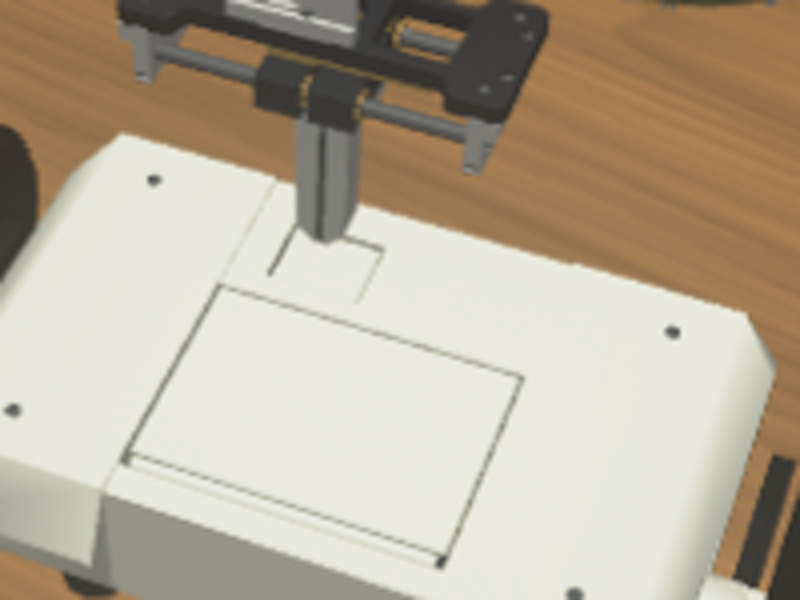

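View pics/wrist2.png

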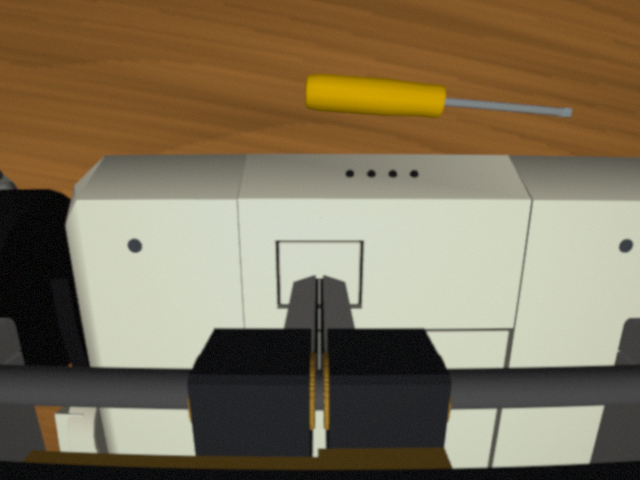

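The fingers are centred across the hole (columns 276–362). I'll go down to just touch the plate, then press in small steps.

arm_command(
  deltas=[
    {"translation":[0.3,0,-0.03],"turn":[0,0,0]},
    {"translation":[0.6,0,-0.03],"turn":[0,0,0]},
    {"translation":[0.8,0,-0.03],"turn":[0,0,0]},
    {"translation":[0.95,0,-0.03],"turn":[0,0,0]},
    {"translation":[1.02,0,-0.03],"turn":[0,0,0]},
    {"translation":[1.06,0,-0.03],"turn":[0,0,0]},
    {"translation":[1.06,0,-0.03],"turn":[0,0,0]},
    {"translation":[1.06,0,-0.03],"turn":[0,0,0]},
  ],
)

```text
time_s: 3.7
ee_pos: [0.5043, 0.0224, 0.1245]
eef_rot: [-0.25, 1.57, -0.076]
force: [0.3, -0.5, -0.2]
grip_width: 0.0004
```

arm_command(
  deltas=[
    {"translation":[0.02,0,0],"turn":[0,0,0]},
    {"translation":[0.04,0,0],"turn":[0,0,0]},
    {"translation":[0.04,0,0],"turn":[0,0,0]},
    {"translation":[0.04,0,0],"turn":[0,0,0]},
  ],
)

```text
time_s: 4.03
ee_pos: [0.5044, 0.0224, 0.1238]
eef_rot: [-0.229, 1.57, -0.054]
force: [-1.0, 0.4, 3.2]
grip_width: 0.0007
```

arm_command(
  deltas=[
    {"translation":[0.03,0,0],"turn":[0,0,0]},
    {"translation":[0.06,0,0],"turn":[0,0,0]},
    {"translation":[0.06,0,0],"turn":[0,0,0]},
    {"translation":[0.06,0,0],"turn":[0,0,0]},
  ],
)

```text
time_s: 4.37
ee_pos: [0.5044, 0.0224, 0.1222]
eef_rot: [-0.218, 1.57, -0.043]
force: [0.6, -0.7, 5.1]
grip_width: 0.0006
```

```bash
python3 - <<'E'
from h import *
from station import ctrl,optics
plan(ctrl,[0.5045,0.0235,0.107+.019])
import cv2
for n in ('scene',):
    im=optics.camera(n);cv2.imwrite(f'pics/{n}3.png',im[:,:,::-1])
E
```

```text
t 4.37 pos [0.5044 0.0224 0.1222] F [ 0.59 -0.69  5.13] tr [-0.151  0.041  0.012] turn [0.   0.01 0.  ]
```

View pics/scene3.png

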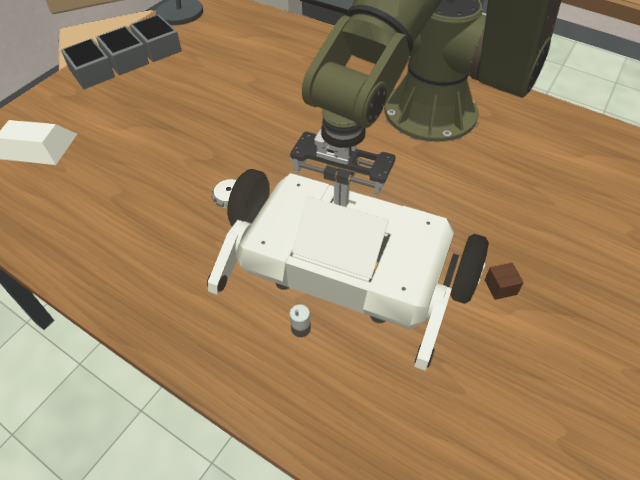

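The plate gave at 5 N and the door has popped, with its dark side gap visible at (383,252). I'll lift straight up, then move to the door's mid-width.

arm_command(
  deltas=[
    {"translation":[-0.3,0,0],"turn":[0,0,0]},
    {"translation":[-0.9,0,0],"turn":[0,0,0]},
    {"translation":[-1.6,0,0],"turn":[0,0,0]},
    {"translation":[-2.2,0,0],"turn":[0,0,0]},
    {"translation":[-2.5,0,0],"turn":[0,0,0]},
    {"translation":[-2.5,0.5,0],"turn":[0,0,0]},
    {"translation":[-2.5,1.0,0],"turn":[0,0,0]},
    {"translation":[-2.5,1.4,0],"turn":[0,0,0]},
    {"translation":[-2.5,1.4,0],"turn":[0,0,0]},
    {"translation":[-2.5,1.4,0],"turn":[0,0,0]},
  ],
)

```text
time_s: 5.25
ee_pos: [0.4977, 0.0578, 0.1838]
eef_rot: [3.063, 1.57, -3.043]
force: [0.4, -0.1, -0.4]
grip_width: 0.0003
```

```bash
python3 - <<'E'
from h import *
from station import ctrl,optics,models
import cv2
plan(ctrl,W(-0.010,0,.187))
for n in ('scene','wrist'):
    im=optics.camera(n);cv2.imwrite(f'pics/{n}4.png',im[:,:,::-1])
    for t in ('door_edge','door_hinge'): print(n,t,[(r['at'],round(r['score'],2)) for r in models.mark_of(t,n)[:2]])
c=optics.get_calibration('scene')
for a in (.8,.95,1.1): print(a,proj(c,W(.078-.111*np.cos(a),0,.108+.111*np.sin(a))))
E
```

```text
t 5.25 pos [0.4977 0.0578 0.1838] F [ 0.37 -0.14 -0.37] tr [-0.132 -0.018  2.291] turn [ 0.02 -0.01 -0.  ]
scene door_edge [([344.8, 208.3], 0.81)]
scene door_hinge [([331.2, 268.7], 0.77)]
wrist door_edge [([317.7, 462.3], 0.73)]
wrist door_hinge [([319.4, 446.1], 0.78)]
0.8 [[346.04993797 207.254276  ]]
0.95 [[343.58724035 208.22334199]]
1.1 [[340.70356338 210.62083627]]
```

View pics/scene4.png

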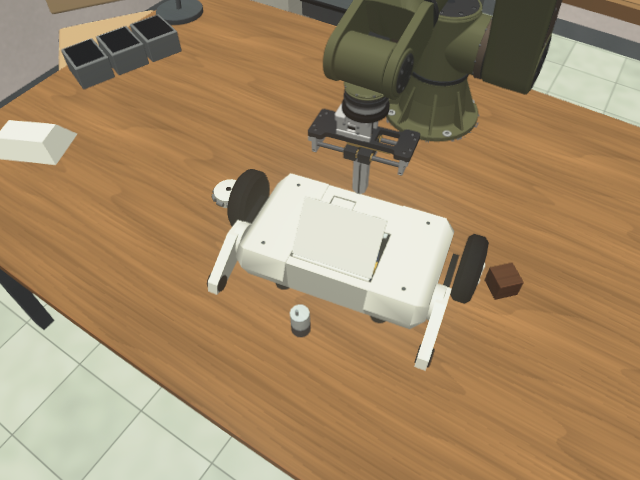

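View pics/wrist4.png

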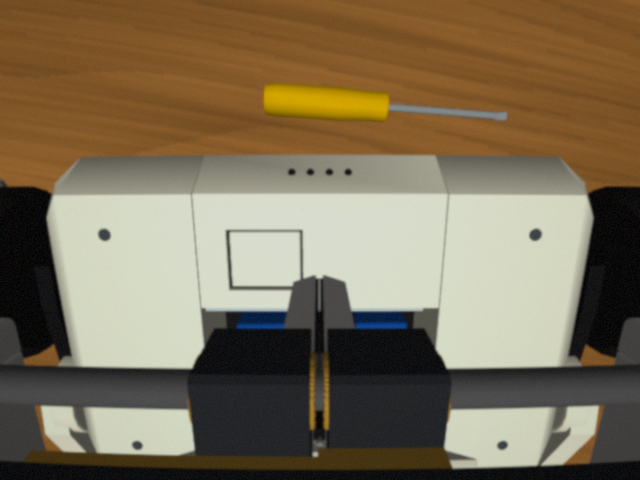

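```bash
python3 - <<'E'
from h import *
from station import ctrl,optics
c=optics.get_calibration('wrist');o=ctrl.get_obs();print((c['origin']-o['ee_pos'])@np.stack([X,Y,[0,0,1]],1))
plan(ctrl,W(.090,0,.184))
E
```

```text
[-0.07263216 -0.00051594  0.15961428]
t 5.55 pos [0.4981 0.0566 0.1843] F [-1.11  0.06 -0.34] tr [0.013 0.035 6.282] turn [-0. -0.  0.]
```

arm_command(
  deltas=[
    {"translation":[0,0.03,0.4],"turn":[0,0,0]},
    {"translation":[0,0.03,0.9],"turn":[0,0,0]},
    {"translation":[0,0.03,1.4],"turn":[0,0,0]},
    {"translation":[0,0.03,1.9],"turn":[0,0,0]},
    {"translation":[0,0.03,2.3],"turn":[0,0,0]},
    {"translation":[0,0.03,2.5],"turn":[0,0,0]},
    {"translation":[0,0.03,2.7],"turn":[0,0,0]},
    {"translation":[0,0.03,2.85],"turn":[0,0,0]},
    {"translation":[0,0.03,3.0],"turn":[0,0,0]},
    {"translation":[0,0.03,3.15],"turn":[0,0,0]},
    {"translation":[0,0.03,3.3],"turn":[0,0,0]},
    {"translation":[0,0.03,3.45],"turn":[0,0,0]},
  ],
)

```text
time_s: 6.55
ee_pos: [0.5831, 0.0727, 0.1846]
eef_rot: [-0.221, 1.571, -0.047]
force: [-0.1, 0.3, 0.0]
grip_width: 0.0002
```

arm_command(
  deltas=[
    {"translation":[0,0,0.12],"turn":[0,0,0]},
    {"translation":[0,0,0.24],"turn":[0,0,0]},
    {"translation":[0,0,0.36],"turn":[0,0,0]},
    {"translation":[0,0,0.48],"turn":[0,0,0]},
    {"translation":[0,0,0.6],"turn":[0,0,0]},
    {"translation":[0,0,0.72],"turn":[0,0,0]},
  ],
)

```text
time_s: 7.05
ee_pos: [0.6009, 0.0759, 0.1845]
eef_rot: [1.546, 1.571, 1.721]
force: [-0.5, -0.1, 1.0]
grip_width: 0.0004
```

```bash
python3 - <<'E'
from h import *
from station import ctrl,optics
import cv2
plan(ctrl,W(.090,0,.184))
for n in ('scene',):
    im=optics.camera(n);cv2.imwrite(f'pics/{n}5.png',im[:,:,::-1])
E
```

```text
t 7.05 pos [0.6009 0.0759 0.1845] F [-0.53 -0.1   0.96] tr [ 0.018 -0.01   2.099] turn [ 0.  0. -0.]
```

View pics/scene5.png

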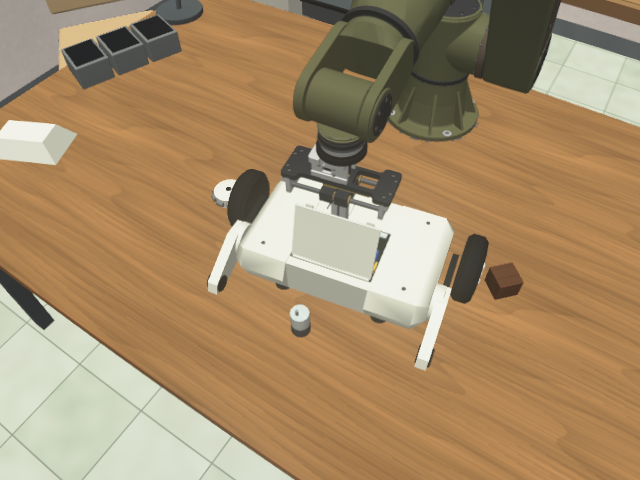

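The door is rising ahead of the fingers, about 1.3 rad by eye, with the rover still in place. I'll keep pushing past upright.

arm_command(
  deltas=[
    {"translation":[0,0,0.15],"turn":[0,0,0]},
    {"translation":[0,0,0.3],"turn":[0,0,0]},
    {"translation":[0,0,0.45],"turn":[0,0,0]},
    {"translation":[0,0,0.6],"turn":[0,0,0]},
    {"translation":[0,0,0.75],"turn":[0,0,0]},
    {"translation":[0,0,0.9],"turn":[0,0,0]},
    {"translation":[0,0,1.05],"turn":[0,0,0]},
    {"translation":[0,0,1.2],"turn":[0,0,0]},
    {"translation":[0,0,1.35],"turn":[0,0,0]},
    {"translation":[0,0,1.5],"turn":[0,0,0]},
    {"translation":[0,0,1.65],"turn":[0,0,0]},
  ],
)

```text
time_s: 8.02
ee_pos: [0.6415, 0.083, 0.1844]
eef_rot: [3.133, 1.571, -2.975]
force: [-0.1, -0.1, -0.6]
grip_width: 0.0003
```

arm_command(
  deltas=[
    {"translation":[0,0,0.1],"turn":[0,0,0]},
    {"translation":[0,0,0.2],"turn":[0,0,0]},
    {"translation":[0,0,0.3],"turn":[0,0,0]},
    {"translation":[0,0,0.3],"turn":[0,0,0]},
    {"translation":[0,0,0.3],"turn":[0,0,0]},
    {"translation":[0,0,0.3],"turn":[0,0,0]},
  ],
)

```text
time_s: 8.52
ee_pos: [0.6486, 0.0843, 0.1845]
eef_rot: [-0.014, 1.571, 0.161]
force: [-0.1, 0.3, 0.6]
grip_width: 0.0004
```

```bash
python3 - <<'E'
from h import *
from station import ctrl,optics
import cv2
plan(ctrl,W(-.080,0,.264))
for n in ('scene',):
    im=optics.camera(n);cv2.imwrite(f'pics/{n}6.png',im[:,:,::-1])
E
```

```text
t 8.52 pos [0.6486 0.0843 0.1845] F [-0.09  0.27  0.59] tr [-3.181 -0.007 -6.637] turn [0. 0. 0.]
```

View pics/scene6.png

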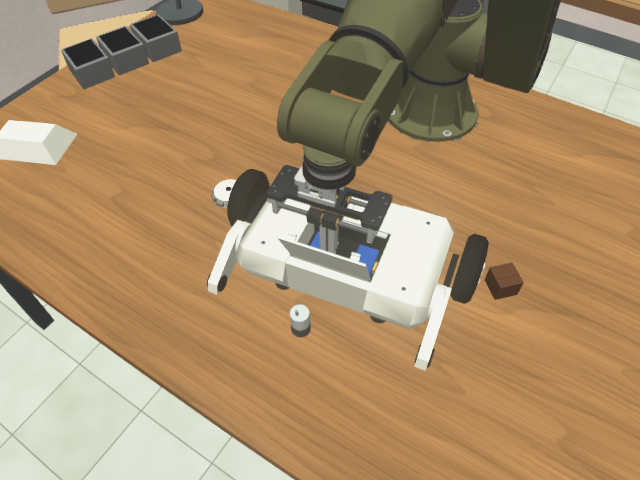

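The door is over and lying back, and the battery is undisturbed in its bay. Now I'll back off and up.

arm_command(
  deltas=[
    {"translation":[0,0,-0.4],"turn":[0,0,0]},
    {"translation":[-0.4,0,-1.0],"turn":[0,0,0]},
    {"translation":[-1.0,0,-1.8],"turn":[0,0,0]},
    {"translation":[-1.8,0,-2.6],"turn":[0,0,0]},
    {"translation":[-2.4,0,-3.4],"turn":[0,0,0]},
    {"translation":[-2.8,0,-4.2],"turn":[0,0,0]},
    {"translation":[-3.2,0,-5.0],"turn":[0,0,0]},
    {"translation":[-3.2,0,-5.8],"turn":[0,0,0]},
    {"translation":[-3.2,0,-6.4],"turn":[0,0,0]},
    {"translation":[-3.2,0,-6.8],"turn":[0,0,0]},
    {"translation":[-3.2,0,-6.8],"turn":[0,0,0]},
    {"translation":[-3.2,0,-6.8],"turn":[0,0,0]},
  ],
)

```text
time_s: 9.57
ee_pos: [0.4813, 0.0547, 0.2649]
eef_rot: [-0.141, 1.57, 0.034]
force: [0.4, -0.7, -0.3]
grip_width: 0.0004
```

```bash
python3 - <<'E'
from h import *
from station import ctrl,optics,models
import cv2
plan(ctrl,W(-.080,0,.264))
for n in ('scene','top'):
    im=optics.camera(n);cv2.imwrite(f'pics/{n}7.png',im[:,:,::-1])
    c=optics.get_calibration(n)
    for t in ('door_edge','door_hinge','battery'): print(n,t,[(r['at'],round(r['score'],2)) for r in models.mark_of(t,n)[:2]])
    for a in (1.7,1.9,2.0): print(a,proj(c,W(.078-.111*np.cos(a),0,.108+.111*np.sin(a))))
a=cv2.imread('pics/scene7.png')[165:315,200:400]; cv2.imwrite('pics/scene7z.png',cv2.resize(a,None,fx=4,fy=4))
E
```

```text
t 9.57 pos [0.4813 0.0547 0.2649] F [ 0.37 -0.74 -0.31] tr [ 0.036 -0.005  0.156] turn [0.   0.01 0.  ]
scene door_edge [([316.7, 253.8], 0.7)]
scene door_hinge [([334.7, 269.8], 0.78)]
scene battery [([340.1, 261.1], 0.92)]
1.7 [[326.28614735 234.00163122]]
1.9 [[321.16811615 245.80238617]]
2.0 [[318.7025001  252.17184374]]
top door_edge [([277.5, 180.0], 0.9)]
top door_hinge [([286.1, 210.5], 0.89)]
top battery [([293.0, 235.9], 0.64)]
1.7 [[279.90890397 193.48232364]]
1.9 [[278.31993714 183.70329008]]
2.0 [[277.65555832 179.32525778]]
```

View pics/scene7z.png

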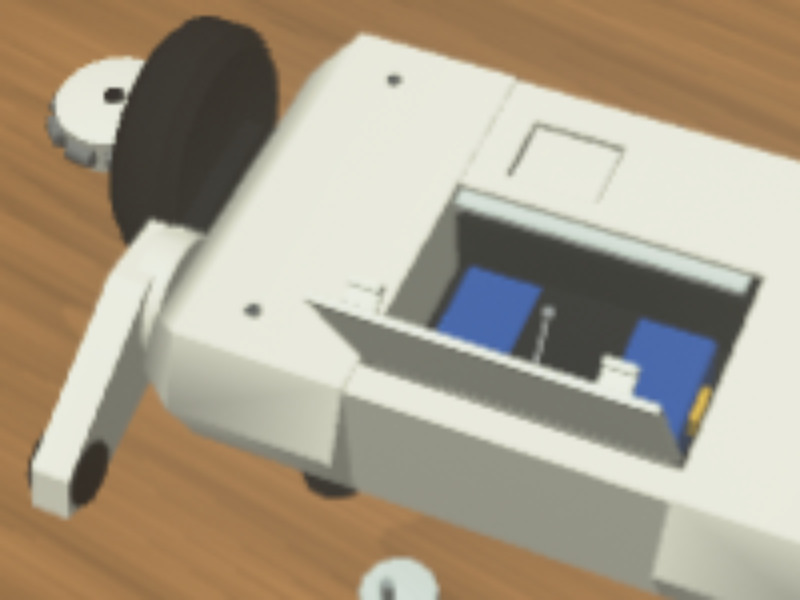

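View pics/top7.png

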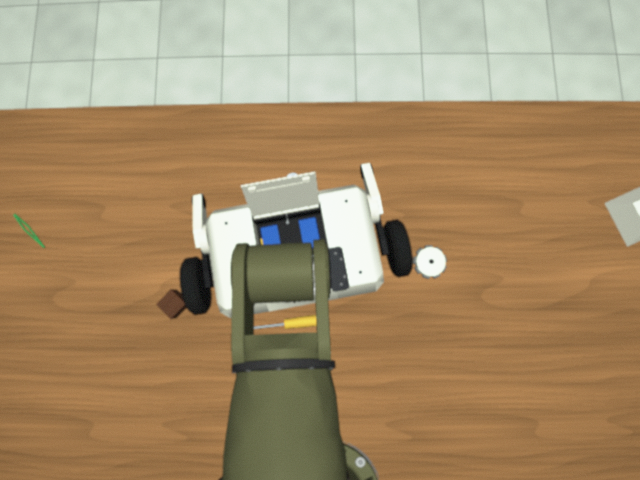

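The door matches 2.0 rad in both views, and the rover and the other things haven't moved. The arm is clear, so I'll hand in.

```bash
python3 -c "
from station import ctrl
print(ctrl.hand_in())"
```

```text
the job is handed in; nothing more can be done
None
```

The battery door is fully open against its stop, and the job was handed in at about 9.7 s of the 51 s allowed.

- **Finding the plate:** I did not feel along the whole panel. The plate's outline showed in the top and scene cameras, about 34 mm to the right of the panel's middle. I pressed there, and touch confirmed it: the fingertips sank about 7 mm below the panel surface with about 5 N, and the door popped to about 0.95 rad.
- **Opening the door:** I lifted off, moved to the door's mid-width, and pushed its free edge over past upright. The measured forces stayed around 1 N, at sensor-noise level. I then backed off and up.
- **Last checks:** The door's free edge is within about 1–3 pixels of where it should be at 2.0 rad, in both views. The battery is in its bay and the rover shows no visible shift. The plate's outline looks as it did before the press. The tool is clear above the nose, and the force reading is at noise level. No check failed or disagreed.

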